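# Put the bench scraper away in its slotted block

### The job

The bench scraper has drained in the white rest. Put it away blade down in the wooden block whose slot is long enough for it: bring the blade's edge into the flared mouth of the slot while the scraper still leans by about 20 degrees, then straighten it upright and let it down until it sits fully home on the floor of the slot, and let go.

Things in the scene. Friction and masses are not known exactly. Their poses are not given: they have to be found in the camera images.
- scraper: Dough scraper, 130 g: steel blade 150 mm wide (y), 4 mm thick (z 0 to 4), with a black bar grip along its top. Origin mid back face; +x points from edge (x -54 mm) to grip (x 33 to 54, z 0 to 21 mm; squeeze it at its middle across z). It starts grip up in a fixed white rest, back face towards the robot, leaning 20 deg with the grip nearer the robot. Draw it out along its own +x, 50 mm or more.
- scraper_edge (a point): Middle of the blade's free edge (scraper frame x -54, y 0, z 2 mm); axes as the scraper's. The rest's two 12 mm wide arms at scraper y = +-55 mm carry the back face up to 82 mm from this edge, with a low cross bar 40 mm from the edge and two 25 mm lips before the blade; round the middle of the grip all is free.
- long_block: Fixed wooden block 60 x 214 x 70 mm (x, y, z), origin at the centre of its underside, z up. One slot along y, open at the top only: 11 mm wide, 168 mm long, floor at z = 12 mm; over the top 18 mm all its sides flare at 45 deg to a mouth 47 x 204 mm. (The other block, 136 mm long with a 90 mm slot, is too short for the blade; the two may stand in either order.)
There are look-alikes about, which are no part of the job. Leave any green look-alike of the scraper alone.

How it is judged:
By the outcome, as a careful person would: the job done as asked, in the order asked, and still so for the second after the job is handed in, with the robot touching nothing.
It also fails if it takes over 43 s, if anything falls off the work surface, if the arm or the gripper's body presses on something with over 40 N, if the wrist force passes 120 N, or if a joint passes its speed limit or range.

### The arm

A 6-joint arm with a two-finger parallel gripper is mounted at the origin on a cart in front of the work surface, level with it; the furniture and walls round the work are solid. World frame = base frame: x ahead of the robot, y to its left, z up, the work surface at z = 0. Lengths are in m, angles in rad, forces in N, time in s.
With the tool pointing down it reaches from about 0.35 to 0.8 m from the base axis. Payload 7.3 kg.
Tool frame: the origin (TCP) lies between the finger pads; the fingertips stand bot.tip_reach ahead of it and the grasp point (between the pads) lies 2 mm behind it (bot.tip_reach is the distance from the TCP to the fingertips, in m); z points along the fingers, y is the line along which they close (so a half turn about z gives the same grasp; the last joint's range is limited). The gripper opens to 85 mm and grips with 20 to 120 N. Pads are 22 mm wide; open, the fingers measure 114 mm over their backs; the gripper's body (76 mm by 85 mm) begins 54 mm behind the grasp point. The pads swing forward as they close: fully open they stand 13 mm farther back than shut.
Start: joints at [1.139, 0.342, 1.524, -0, 1.275, -0.146], TCP at [0.148, 0.504, 0.248] pointing down, gripper open.
Joint ranges: [-2.53, 2.53], [-0.77, 2.02], [0.04, 2.7], [-1, 4.14], [0.28, 2.66], [-3.11, 3.11]. Speed limits (rad/s): [2.57, 2.57, 3.14, 3.14, 3.14, 3.14].

### API

Orientations are given as a unit quaternion [w, x, y, z].
In Python, from bench import bot gives the robot as it stands. The module is installed in compiled form; this text tells all that it offers.
- The arm moves only by the shell command python3 -m jog 'ROWS'. ROWS is a JSON object of lists of equal length, an entry for each row: "travel": the shift along the tool's x, y, z in cm, a list of three; "turn": the turn about the tool's z in degrees; "claw": the finger opening in cm, from 0 to 8.54. In form: {"travel": [[dx, dy, dz], ...], "turn": [turn, ...], "claw": [claw, ...]}. A call has 1 to 20 rows; each row is the pose to reach, as a shift and turn from the pose commanded when the call began, along the tool's axes at that moment; what a row does not reach only later rows make up. A row lasts 1/12 s, in which the tool goes at most 41.7 mm and 7.16 degrees, less where a joint would pass 70% of its speed; a pose out of reach is approached as far as the arm can. A call with a gripper value outside its range is refused whole. The fingers move at their own pace and stop on an object; the grip force is fixed at half the most. Time passes only in rows, so rows that repeat a pose let the fingers close. It gives the time, the measured TCP pose, the force, the opening and the grip force at its end, in the units of the state.
- bot.get_obs(): the state, without advancing time (a new reading comes with each control period).
- bot.grab_frame(name): name is "side" or "top"; returns (picture, depth): 480x640x3 uint8, blue, green, red; 480x640 float32, m along the optical axis (not along the pixel's ray), 0 where there is no reading.
- bot.camera_params(name): a dict with "fx", "fy", "cx", "cy" (pixels), "R" (3x3) and "t" (3): a world point X has camera coordinates R X + t. Camera axes: x right, y down, z forward; pixel columns grow to the right and rows downward; lengths in m; the calibration is good to about 2 mm. A picture is of the moment at which its call begins. camera_params takes no time and is no camera call.
- bot.finish_job(): hands the job in; it is judged then, once.
The state is a dict: "clock": time; "qpos": joint angles; "qvel": joint speeds; "effort": joint torques, N m; "ee_pos": TCP position; "tool_rot": TCP orientation; "contact_force": force on the tool from outside, world axes, zero at the start; "moment": the same for the moment, N m; "width": opening from 0.0 (shut) to 1.0 (fully open); "gripper_force": force on a finger pad.
Only numpy, scipy, OpenCV 4.12 (cv2) and the standard library are available. Lean on these libraries where they do the work, as an engineer would, in place of code of your own. Each camera call takes 0.05 s, during which the arm holds its last target. There are 200 camera calls.

## Working session

There is one attempt and no reset: what is moved stays moved. The work goes in short steps, Python scripts to look and compute and a shell command to move; the robot and the scene stay as the last step left them, time stands still between calls to the robot, and variables do not carry over. Pictures are saved under pics/ and viewed, at most 10 in all, crops included, and the job is handed in when it is done.

```bash
mkdir -p pics; python3 - <<'E'
from bench import bot
import cv2,numpy as np
for n in("side","top"):
    p,d=bot.grab_frame(n); cv2.imwrite(f"pics/{n}0.png",p); np.save(f"{n}0.npy",d)
    print(n,{k:np.round(v,3).tolist() for k,v in bot.camera_params(n).items()})
o=bot.get_obs(); print({k:np.round(v,4).tolist() for k,v in o.items()},bot.tip_reach)
E
```

```text
side {'fx': 504.19, 'fy': 504.19, 'cx': 328.892, 'cy': 245.817, 'R': [[0.85, -0.527, -0.001], [-0.228, -0.366, -0.902], [0.475, 0.767, -0.431]], 't': [-0.424, 0.153, 0.893]}
top {'fx': 504.74, 'fy': 504.74, 'cx': 317.462, 'cy': 228.451, 'R': [[-0.004, -1.0, 0.0], [-0.981, 0.003, -0.194], [0.194, -0.001, -0.981]], 't': [-0.07, 0.486, 1.123]}
{'clock': 0.1, 'qpos': [1.139, 0.3427, 1.5249, -0.0001, 1.2754, -0.146], 'qvel': [-0.0014, -0.0007, -0.0015, -0.0006, 0.0017, 0.0003], 'effort': [0.0025, -43.4436, -24.6496, -0.0, 0.0046, 0.0], 'ee_pos': [0.1479, 0.5034, 0.2477], 'tool_rot': [-0.0002, 0.1424, 0.9898, -0.0007], 'contact_force': [-0.9165, -0.8406, 0.45], 'moment': [-0.0076, -0.0469, 0.0324], 'gripper_force': 0.0, 'width': 0.9993} 0.017
```

View pics/side0.png

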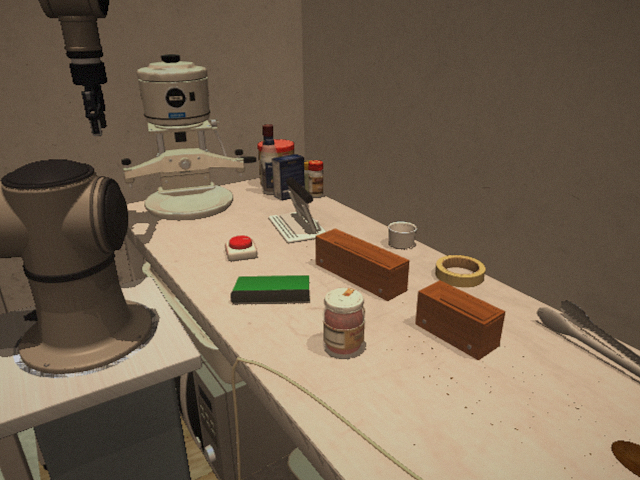

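View pics/top0.png

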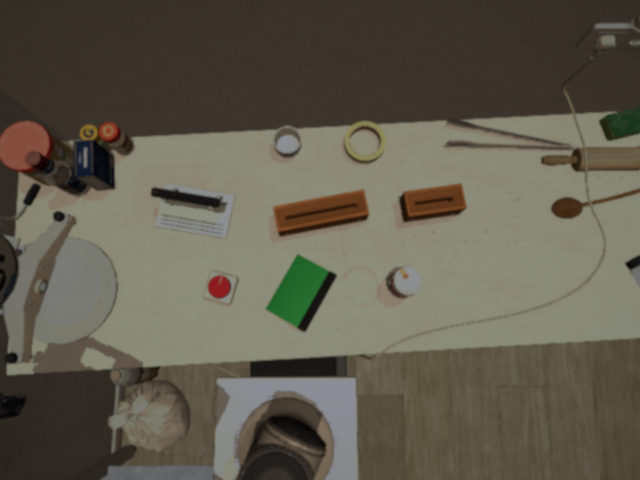

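Candidates in the top view:
- **Scrapers:** a black grip in the white rest at (187,197), and a green look-alike lying flat at (302,292), which I'll leave alone.
- **Blocks:** a long one at (321,212) and a short one at (433,201).

I choose the (187,197) scraper and the (321,212) block, and will check both in a close crop while measuring.

```bash
cat > h.py <<'E'
from bench import bot
import cv2,numpy as np
def pts(n,d,m):
    c=bot.camera_params(n); v,u=np.nonzero(m&(d>0)); z=d[v,u]
    P=np.c_[(u-c['cx'])/c['fx']*z,(v-c['cy'])/c['fy']*z,z]
    return (P-np.array(c['t']))@np.array(c['R'])
def ray(n,uv,z):
    c=bot.camera_params(n);R=np.array(c['R']);t=np.array(c['t'])
    o=-R.T@t; D=np.c_[(uv[:,0]-c['cx'])/c['fx'],(uv[:,1]-c['cy'])/c['fy'],np.ones(len(uv))]@R
    return o+D*((z-o[2])/D[:,2])[:,None]
def rect(P):
    r=cv2.minAreaRect((P[:,:2]*1000).astype(np.float32)); b=cv2.boxPoints(r)
    e=b[1]-b[0];f=b[2]-b[1]; L=e if np.hypot(*e)>np.hypot(*f) else f
    a=np.degrees(np.arctan2(L[1],L[0]))%180
    return np.round(r[0],1),np.round(r[1],1),round(a,2)
def move(x,y,z,ang):
    "shift (cm, tool axes) and turn (deg) to TCP x,y,z with tool y at world angle ang mod 180"
    from scipy.spatial.transform import Rotation as Ro
    o=bot.get_obs();q=o['tool_rot'];M=Ro.from_quat([q[1],q[2],q[3],q[0]]).as_matrix()
    a=np.degrees(np.arctan2(M[1,1],M[0,1])); t=(a-ang+90)%180-90
    print('travel',np.round(M.T@(np.array([x,y,z])-o['ee_pos'])*100,2),'turn',round(t,2),'tilt',round(np.degrees(np.arccos(-M[2,2])),2),'clock',o['clock'])
E
python3 - <<'E'
from h import *
p=cv2.imread('pics/top0.png');d=np.load('top0.npy')
hsv=cv2.cvtColor(p,cv2.COLOR_BGR2HSV)
roi=np.zeros(d.shape,bool);roi[180:215,145:230]=1
m=roi&(hsv[...,2]<60)
P=pts('top',d,m);print('grip',m.sum(),rect(P),np.percentile(P[:,2],[5,25,50,75,95]).round(4))
T=P[P[:,2]>.09];print(rect(T),T.mean(0))
for nm,(r0,r1,c0,c1) in dict(long=(180,245,265,380),short=(175,230,395,475)).items():
    roi=np.zeros(d.shape,bool);roi[r0:r1,c0:c1]=1
    m=roi&(hsv[...,0]<15)&(hsv[...,1]>130)
    P=pts('top',d,m);T=P[(P[:,2]>.064)&(P[:,2]<.076)];print(nm,rect(T),np.median(T[:,2]),rect(P))
roi=np.zeros(d.shape,bool);roi[170:245,145:240]=1
P=pts('top',d,roi)
c=np.hstack([cv2.resize(p[170:245,140:240],None,fx=4,fy=4),cv2.resize(p[175:250,265:365+20],None,fx=3.2,fy=4)])
s=cv2.imread('pics/side0.png');s=cv2.resize(s[170:310,250:420],(784,280*1),fx=4,fy=2) if 0 else cv2.resize(s[170:255,250:420],None,fx=4,fy=3.4)
s=cv2.copyMakeBorder(s,0,0,0,max(0,c.shape[1]-s.shape[1]),cv2.BORDER_CONSTANT);print(s.shape,c.shape)
cv2.imwrite('pics/crop1.png',np.vstack([c,s[:,:c.shape[1]]]))
E
```

```text
grip 599 (array([545.3, 222.5]), array([150. ,  25.3]), np.float32(82.3)) [0.1054 0.1099 0.1124 0.1141 0.1164]
(array([545.3, 222.3]), array([150.4,  21.1]), np.float32(79.14)) [0.54370807 0.22100791 0.11189006]
long (array([523.4, -78.9]), array([ 60., 211.]), np.float32(100.76)) 0.06862100476650172 (array([523.3, -78.9]), array([ 60.7, 211.2]), np.float32(101.04))
short (array([ 547.2, -340.8]), array([ 59.6, 135.2]), np.float32(97.9)) 0.06850826565413332 (array([ 547.2, -340.7]), array([ 59.7, 135.5]), np.float32(97.96))
(289, 784, 3) (300, 784, 3)
```

View pics/crop1.png

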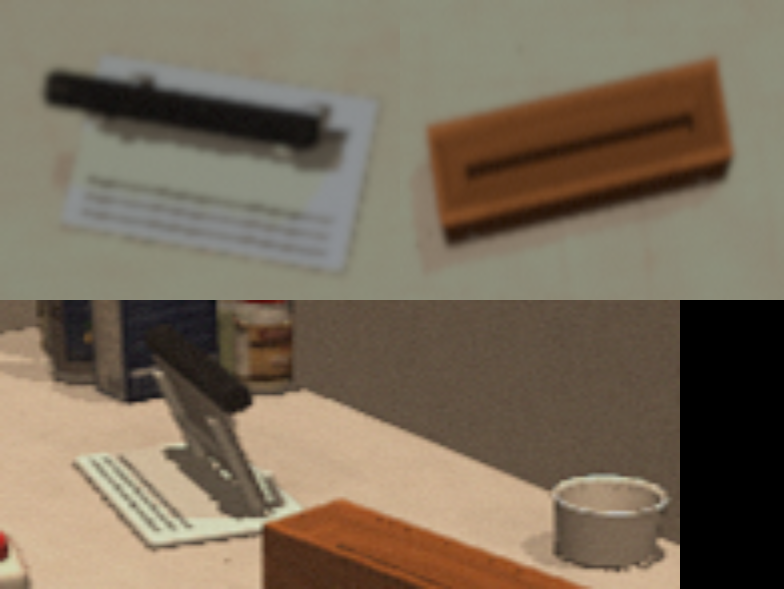

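The crop shows the black bar grip in the white rest (bar about (152,192) to (222,203) in the top image) leaning toward the robot. It also shows the long block with its long slot at (276..368, 212). Both choices hold. Next: a better yaw fit and the travel to a point above the grip.

```bash
python3 - <<'E'
from h import *
p=cv2.imread('pics/top0.png');d=np.load('top0.npy')
hsv=cv2.cvtColor(p,cv2.COLOR_BGR2HSV)
roi=np.zeros(d.shape,np.uint8);roi[180:215,145:230]=1
m=roi.astype(bool)&(hsv[...,2]<60)
n,l,st,ce=cv2.connectedComponentsWithStats(m.astype(np.uint8)); k=1+st[1:,4].argmax(); m=l==k
v,u=np.nonzero(m); uv=np.c_[u,v].astype(float)
P=ray('top',uv,.112); vx,vy,x0,y0=cv2.fitLine((P[:,:2]*1000).astype(np.float32),cv2.DIST_HUBER,0,.01,.01).ravel()
a=np.degrees(np.arctan2(vy,vx))%180; print('ray fit',a,x0,y0,rect(P))
Q=pts('top',d,m);vx,vy,x0,y0=cv2.fitLine((Q[:,:2]*1000).astype(np.float32),cv2.DIST_HUBER,0,.01,.01).ravel();print('depth fit',np.degrees(np.arctan2(vy,vx))%180,x0,y0)
# block slot: dark pixels within block
# side view grip
s=cv2.imread('pics/side0.png');ds=np.load('side0.npy');hs=cv2.cvtColor(s,cv2.COLOR_BGR2HSV)
ro=np.zeros(ds.shape,bool);ro[182:205,284:314]=1
ms=ro&(hs[...,2]<55);S=pts('side',ds,ms);S=S[(S[:,0]<.62)&(S[:,0]>.5)&(S[:,2]>.08)&(abs(S[:,1]-.222)<.08)];print('side grip',len(S),S.min(0),S.max(0),S.mean(0))
# profile across the bar, merged views
w=np.radians(a-90);n=np.array([np.cos(w),np.sin(w)])
for nm,X in(('top',Q),('side',S)):
    c=(X[:,:2]-[.5437,.221])@n; print(nm,np.percentile(c,[2,50,98]).round(4),np.percentile(X[:,2],[2,50,98]).round(4), 'slope',np.polyfit(c,X[:,2],1).round(3))
# mixer extents
A=pts('top',d,d>0);A=A[(A[:,2]>.15)&(A[:,1]>.25)&(A[:,0]>0.2)&(A[:,0]<.6)];print('tall near path: min y',A[:,1].min() if len(A) else None)
move(.28,.30,.25,a-90);move(.547,.2215,.20,a-90)
E
```

```text
ray fit 79.562675 543.4863 220.24602 (array([543.8, 220.5]), array([156.1,  22. ]), np.float32(80.14))
depth fit 80.03123 543.7302 221.27289
side grip 233 [0.51936933 0.14220318 0.09289122] [0.55349939 0.29196952 0.11426716] [0.53490104 0.19413549 0.10674197]
top [-0.0084 -0.0001  0.0098] [0.0994 0.1124 0.1172] slope [0.028 0.111]
side [-0.011  -0.0046  0.009 ] [0.0943 0.1079 0.1135] slope [0.236 0.108]
tall near path: min y 0.46671329484109525
travel [-18.41 -15.79  -0.21] turn 84.06 tilt 0.08 clock 0.1
travel [-46.24 -15.79   4.78] turn 84.06 tilt 0.08 clock 0.1
```

```bash
python3 -m jog '{"travel": [[-18.4,-15.8,0],[-18.4,-15.8,0],[-18.4,-15.8,0],[-18.4,-15.8,0],[-18.4,-15.8,0],[-46.2,-15.8,4.8],[-46.2,-15.8,4.8],[-46.2,-15.8,4.8],[-46.2,-15.8,4.8],[-46.2,-15.8,4.8],[-46.2,-15.8,4.8],[-46.2,-15.8,4.8],[-46.2,-15.8,4.8],[-46.2,-15.8,4.8],[-46.2,-15.8,4.8],[-46.2,-15.8,4.8]], "turn": [84,84,84,84,84,84,84,84,84,84,84,84,84,84,84,84], "claw": [8.5,8.5,8.5,8.5,8.5,8.5,8.5,8.5,8.5,8.5,8.5,8.5,8.5,8.5,8.5,8.5]}'; python3 - <<'E'
from h import *
move(.5473,.2200,.104,-10.2)
for n in("side","top"):
    p,d=bot.grab_frame(n); cv2.imwrite(f"pics/{n}1.png",p)
s=cv2.imread('pics/side1.png')[60:260,200:400];t=cv2.imread('pics/top1.png')[130:280,100:300]
cv2.imwrite('pics/c2.png',np.hstack([cv2.resize(s,(400,400)),cv2.resize(t,(400,400))]))
E
```

```text
clock: 1.43
ee_pos: [0.5458, 0.2222, 0.2]
tool_rot: [-0.0, 0.768, 0.64, -0.001]
contact_force: [0.5, 1.1, 0.1]
width: 0.995
gripper_force: 0.0
travel [-0.18  0.2   9.6 ] turn -0.15 tilt 0.08 clock 1.4333
```

View pics/c2.png

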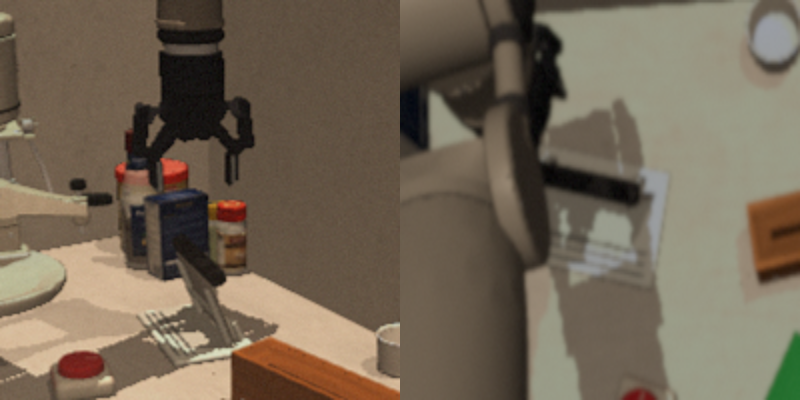

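The fingers straddle the grip (side crop about (195,165), grip at (200,258)), with the finger line across the bar. Descending and closing in steps.

```bash
python3 -m jog '{"travel": [[-0.2,0.2,4],[-0.2,0.2,7.5],[-0.2,0.2,9.9],[-0.2,0.2,9.9],[-0.2,0.2,9.9],[-0.2,0.2,9.9],[-0.2,0.2,9.9],[-0.2,0.2,9.9],[-0.2,0.2,9.9]], "turn": [0,0,0,0,0,0,0,0,0], "claw": [8.5,8.5,8.5,8.5,8.5,3.4,3.4,3.4,3.4]}'; python3 - <<'E'
from h import *
move(.5473,.2200,.101,-10.2)
p,d=bot.grab_frame("side"); s=p[120:240,240:360]
cv2.imwrite('pics/c3.png',cv2.resize(s,(600,600),interpolation=cv2.INTER_CUBIC))
E
```

```text
clock: 2.28
ee_pos: [0.549, 0.2198, 0.1028]
tool_rot: [0.001, 0.768, 0.64, 0.001]
contact_force: [0.0, 0.8, -0.7]
width: 0.449
gripper_force: 0.0
travel [-0.01 -0.17  0.18] turn -0.17 tilt 0.15 clock 2.2833
```

View pics/c3.png

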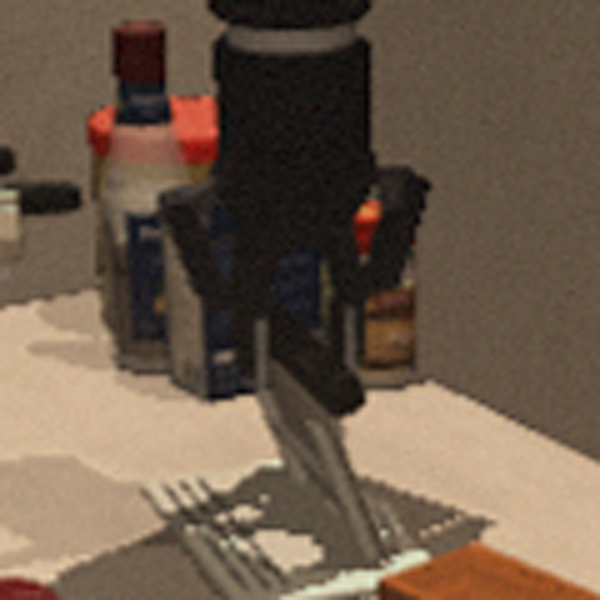

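Fingers stand either side of the bar (crop about (262,345) and (350,330)). Closing to hold the leaning bar.

```bash
python3 -m jog '{"travel": [[0,-0.15,0.1],[0,-0.15,0.1],[0,-0.15,0.1],[0,-0.15,0.1],[0,-0.15,0.1],[0,-0.15,0.1]], "turn": [0,0,0,0,0,0], "claw": [2.9,2.9,2.7,2.5,2.4,2.4]}'
```

```text
clock: 2.83
ee_pos: [0.5476, 0.2198, 0.1008]
tool_rot: [0.0, 0.768, 0.64, 0.001]
contact_force: [1.9, -0.8, 2.8]
width: 0.292
gripper_force: 35.5
```

```bash
python3 -m jog '{"travel": [[0,0,0],[0,0,0],[0,0,0]], "turn": [0,0,0], "claw": [2.2,2.2,2.2]}'; python3 - <<'E'
from h import *
p,d=bot.grab_frame("side"); s=p[120:240,240:360]
cv2.imwrite('pics/c4.png',cv2.resize(s,(600,600),interpolation=cv2.INTER_CUBIC))
E
```

```text
clock: 3.08
ee_pos: [0.5477, 0.2198, 0.1009]
tool_rot: [0.001, 0.768, 0.64, 0.001]
contact_force: [3.5, -2.0, 4.6]
width: 0.279
gripper_force: 59.5
```

View pics/c4.png

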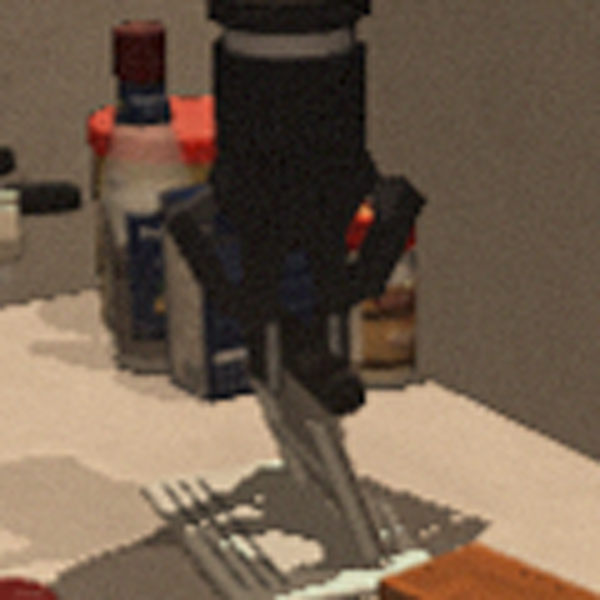

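Grip holds at 60 N with the lean kept: the bar is between the pads at crop (300,350), blade still in the rest. Drawing out along the scraper's own +x.

```bash
python3 -m jog '{"travel": [[0,-0.34,-0.94],[0,-0.68,-1.88],[0,-1.03,-2.82],[0,-1.37,-3.76],[0,-1.71,-4.7],[0,-2.05,-5.64],[0,-2.39,-6.58],[0,-2.74,-7.52],[0,-2.74,-7.52],[0,-2.74,-7.52]], "turn": [0,0,0,0,0,0,0,0,0,0], "claw": [2.2,2.2,2.2,2.2,2.2,2.2,2.2,2.2,2.2,2.2]}'; python3 - <<'E'
from h import *
p,d=bot.grab_frame("side"); s=p[80:240,240:400]
cv2.imwrite('pics/c5.png',cv2.resize(s,(600,600),interpolation=cv2.INTER_CUBIC)); np.save('s5.npy',d);cv2.imwrite('pics/s5full.png',p)
E
```

```text
clock: 3.97
ee_pos: [0.5204, 0.2249, 0.176]
tool_rot: [0.0, 0.768, 0.64, 0.001]
contact_force: [4.2, -0.6, 4.3]
width: 0.28
gripper_force: 61.0
```

View pics/c5.png

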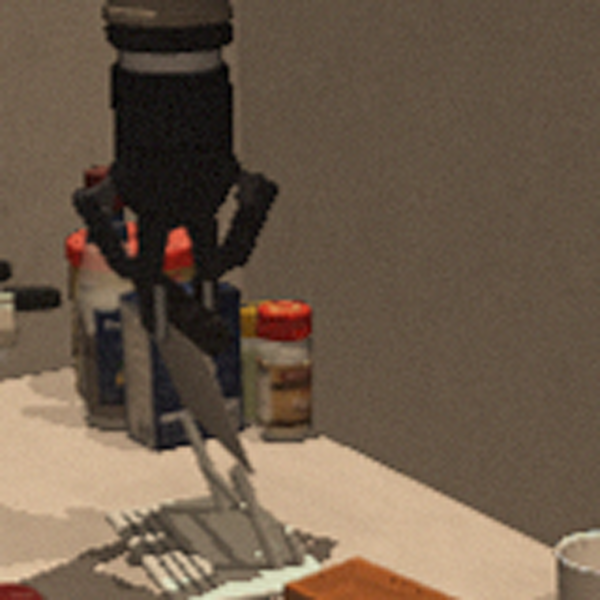

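The scraper is out and still leans: blade from (165,320) to edge (240,465) in the crop, clear of the rest. Now refining the block's slot and computing the carry.

```bash
python3 - <<'E'
from h import *
p=cv2.imread('pics/top0.png');d=np.load('top0.npy');hsv=cv2.cvtColor(p,cv2.COLOR_BGR2HSV)
roi=np.zeros(d.shape,bool);roi[200:225,284:359]=1
m=(roi&(hsv[...,2]<55)).astype(np.uint8)
n,l,st,ce=cv2.connectedComponentsWithStats(m);k=1+st[1:,4].argmax();print(st[k])
v,u=np.nonzero(l==k);P=ray('top',np.c_[u,v].astype(float),.052);vx,vy,x,y=cv2.fitLine((P[:,:2]*1000).astype(np.float32),cv2.DIST_HUBER,0,.01,.01).ravel()
print('slot',np.degrees(np.arctan2(vy,vx))%180,x,y,rect(P))
roi=np.zeros(d.shape,np.uint8);roi[180:245,265:380]=1
mm=((roi>0)&(hsv[...,0]<15)&(hsv[...,1]>130))
P=pts('top',d,mm);T=P[P[:,2]>.066];vx,vy,x,y=cv2.fitLine((T[:,:2]*1000).astype(np.float32),cv2.DIST_HUBER,0,.01,.01).ravel();print('top',np.degrees(np.arctan2(vy,vx))%180,x,y)
# blade in the side view: lean from depth
s=cv2.imread('pics/s5full.png');ds=np.load('s5.npy');Q=pts('side',ds,np.ones(ds.shape,bool))
w=np.radians(-10.2);nn=np.array([np.cos(w),np.sin(w)]);tt=np.array([-nn[1],nn[0]])
r=Q[:,:2]-[.5204,.2249];c=r@nn;e=r@tt
k=(abs(e)<.073)&(Q[:,2]>.086)&(Q[:,2]<.155)&(abs(c)<.06);B=np.c_[c[k],e[k],Q[k,2]]
print(k.sum(),'edge low',np.percentile(B[:,2],[1,5]),'y span',np.percentile(B[:,1],[1,99]),'fit c vs z',np.polyfit(B[:,2],B[:,0],1),'lean',np.degrees(np.arctan(np.polyfit(B[:,2],B[:,0],1)[0])))
move(.4985,-.0837,.200,10.9)
E
```

```text
[287 204  69  15 118]
slot 100.84913 526.1741 -80.05665 (array([526.1, -79.6]), array([  4.2, 161.2]), np.float32(100.86))
top 101.181564 514.99725 -76.69247
264 edge low [0.08684311 0.08998026] y span [-0.0723574  0.0692488] fit c vs z [-0.35765258  0.0497371 ] lean -19.679720871618606
travel [-30.75   3.4   -2.44] turn -21.27 tilt 0.1 clock 4.0167
```

Lean measured at 19.7°, blade clear. Carrying over the block with the edge about 35 mm above its top.

```bash
python3 -m jog '{"travel": [[0,0,-1.2],[-1,0,-2.4],[-3.5,0.4,-2.4],[-6.5,0.8,-2.4],[-9.5,1.2,-2.4],[-12.5,1.6,-2.4],[-15.5,2,-2.4],[-18.5,2.4,-2.4],[-21.5,2.8,-2.4],[-24.5,3.2,-2.4],[-27.5,3.5,-2.4],[-29.5,3.7,-2.4],[-30.5,3.7,-2.4],[-30.7,3.7,-2.4],[-30.7,3.7,-2.4],[-30.7,3.7,-2.4]], "turn": [0,0,-2,-4,-6,-8,-10,-12,-14,-16,-18,-20,-21.1,-21.1,-21.1,-21.1], "claw": [2.2,2.2,2.2,2.2,2.2,2.2,2.2,2.2,2.2,2.2,2.2,2.2,2.2,2.2,2.2,2.2]}'; cat > look.py <<'E'
from h import *
import sys
o=bot.get_obs();z0=o['ee_pos'][2]-.093
s,ds=bot.grab_frame('side');Q=pts('side',ds,np.ones(ds.shape,bool))
w=np.radians(10.9);nn=np.array([np.cos(w),np.sin(w)]);tt=np.array([-nn[1],nn[0]])
r=Q[:,:2]-[.5242,-.0792];c=r@nn;e=r@tt;hi=o['ee_pos'][2]-.021
k=(abs(e)<.08)&(Q[:,2]>max(z0-.005,.074))&(Q[:,2]<hi)&(abs(c)<.06);B=np.c_[c[k],e[k],Q[k,2]]
f=np.polyfit(B[:,2],B[:,0],1);g=np.polyfit(B[:,1],B[:,0],1)
print(k.sum(),'edge z',np.percentile(B[:,2],1),'y span',np.percentile(B[:,1],[1,99]),'lean',np.degrees(np.arctan(f[0])),'c at edge',np.polyval(f,z0),'z0',z0)
C=np.linalg.lstsq(np.c_[B[:,1],B[:,2],np.ones(len(B))],B[:,0],rcond=None)[0];print('yaw err deg',np.degrees(np.arctan(C[0])),'lean',np.degrees(np.arctan(C[1])))
k=(abs(c)<.035)&(abs(e)<.115)&(Q[:,2]>.066)&(Q[:,2]<.073);print('block in side: c',np.percentile(c[k],[1,99]),'e',np.percentile(e[k],[1,99]))
move(.5242,-.0792,.2,10.9)
cv2.imwrite(f'pics/{sys.argv[1]}.png',cv2.resize(s[100:310,280:460],None,fx=2.8,fy=2.8,interpolation=cv2.INTER_CUBIC))
E
python3 look.py c6
```

```text
clock: 5.35
ee_pos: [0.5002, -0.0831, 0.199]
tool_rot: [-0.001, 0.638, 0.77, -0.0]
contact_force: [0.5, -0.5, -1.0]
width: 0.279
gripper_force: 58.7
1472 edge z 0.10522151745577689 y span [-0.07132431  0.07593693] lean -18.195940960993056 c at edge -0.006961902164314068 z0 0.10601196626506712
yaw err deg 0.02843774646337777 lean -18.195071583750394
block in side: c [-0.03404028  0.02827028] e [-0.10975774  0.10410037]
travel [-0.07  2.4  -0.09] turn -0.16 tilt 0.1 clock 5.4
```

View pics/c6.png

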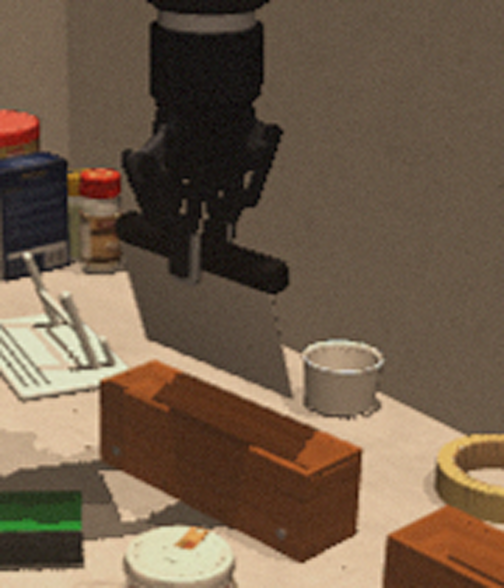

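The blade is above the mouth: edge from (150,335) to (292,395) in the crop, parallel to the block and centred to about 2 mm. Lowering the edge into the flare while leaning.

```bash
python3 -m jog '{"travel": [[-0.1,0.05,0.5],[-0.25,0.15,1.5],[-0.25,0.15,2.5],[-0.25,0.15,3.5],[-0.25,0.15,4.2],[-0.25,0.15,4.7],[-0.25,0.15,5.0],[-0.25,0.15,5.0],[-0.25,0.15,5.0]], "turn": [0,0,0,0,0,0,0,0,0], "claw": [2.2,2.2,2.2,2.2,2.2,2.2,2.2,2.2,2.2]}'; python3 look.py c7
```

```text
clock: 6.15
ee_pos: [0.503, -0.0861, 0.1495]
tool_rot: [0.0, 0.638, 0.77, 0.0]
contact_force: [0.1, -0.4, -2.2]
width: 0.278
gripper_force: 58.8
1014 edge z 0.07468338200281774 y span [-0.07536789  0.07264803] lean -18.204888787161348 c at edge -0.004775549338294273 z0 0.05653660201769836
yaw err deg -0.11702973273730635 lean -18.207610798765728
block in side: c [-0.03400287  0.02763662] e [-0.11012992  0.10362488]
travel [ 0.29  2.2  -5.02] turn -0.18 tilt 0.04 clock 6.2
```

View pics/c7.png

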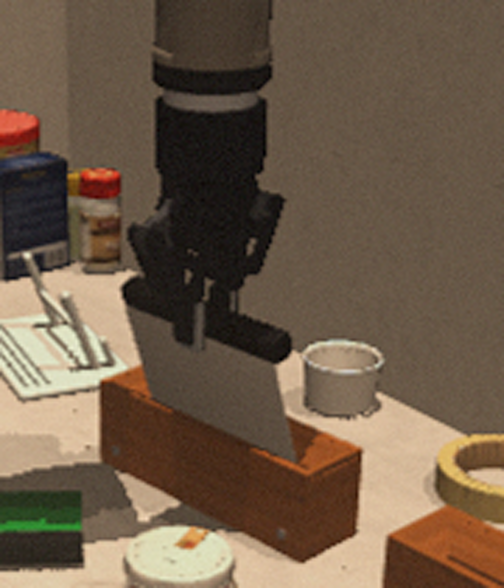

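The edge is inside the mouth, still leaning about 19°, with no contact force. Going 11 mm deeper, just into the straight slot, then straightening along an arc.

```bash
python3 -m jog '{"travel": [[0,0,0.4],[0,0,0.8],[0,0,1.1],[0,0,1.1]], "turn": [0,0,0,0], "claw": [2.2,2.2,2.2,2.2]}'; python3 -m jog '{"travel": [[0,0.3,-0.05],[0,0.6,-0.1],[0,0.9,-0.15],[0,1.2,-0.2],[0,1.2,-0.2]], "turn": [0,0,0,0,0], "claw": [2.2,2.2,2.2,2.2,2.2]}'; sed -i 's/^cv2.imwrite/if len(sys.argv)>1: &/' look.py; sed -i "s/f'pics/'pics\/%s.png'%sys.argv[1] if 1 else f'pics/" look.py; python3 look.py
```

```text
clock: 6.53
ee_pos: [0.5026, -0.0859, 0.1378]
tool_rot: [-0.001, 0.638, 0.77, -0.0]
contact_force: [-0.5, 0.2, -2.1]
width: 0.276
gripper_force: 59.0
clock: 6.95
ee_pos: [0.5156, -0.0837, 0.1407]
tool_rot: [0.0, 0.638, 0.77, 0.0]
contact_force: [-0.2, -0.4, -0.9]
width: 0.264
gripper_force: 43.5
916 edge z 0.07448387794351023 y span [-0.07499223  0.07281417] lean -12.836337242108371 c at edge -0.0016017071344488678 z0 0.04773960251788095
yaw err deg 0.011040011735008461 lean -12.836205432544878
block in side: c [-0.03416455  0.0280119 ] e [-0.10990439  0.10477138]
travel [ 0.28  0.96 -5.93] turn -0.16 tilt 0.07 clock 7.0
```

```bash
python3 -m jog '{"travel": [[0,0.3,-0.05],[0,0.6,-0.1],[0,0.9,-0.1],[0,1.2,-0.1],[0,1.5,-0.1],[0,1.8,-0.05],[0,1.9,-0.05],[0,1.9,-0.05]], "turn": [0,0,0,0,0,0,0,0], "claw": [2.0,1.8,1.8,1.8,1.8,1.8,1.8,1.8]}'; python3 look.py
```

```text
clock: 7.67
ee_pos: [0.5334, -0.0803, 0.1409]
tool_rot: [-0.0, 0.638, 0.77, -0.0]
contact_force: [-1.0, 0.3, -0.8]
width: 0.235
gripper_force: 58.9
1053 edge z 0.07462197785500255 y span [-0.07457527  0.07332432] lean -2.3827134638012026 c at edge -0.0007632632091778638 z0 0.04785158538871445
yaw err deg 0.06284756472767705 lean -2.384605598814668
block in side: c [-0.03441744  0.02647133] e [-0.11008617  0.10465731]
travel [ 0.28 -0.88 -5.91] turn -0.17 tilt 0.02 clock 7.7167
```

Straightened (lean about 2° or less, pads flush). Letting it down with force checks.

```bash
python3 -m jog '{"travel": [[0,-0.15,0],[0,-0.15,0.4],[0,-0.15,0.8],[0,-0.15,1.2],[0,-0.15,1.6],[0,-0.15,1.6]], "turn": [0,0,0,0,0,0], "claw": [1.8,1.8,1.8,1.8,1.8,1.8]}'; python3 look.py
```

```text
clock: 8.22
ee_pos: [0.5314, -0.0804, 0.1239]
tool_rot: [-0.001, 0.638, 0.77, -0.0]
contact_force: [-0.4, 0.4, -1.0]
width: 0.237
gripper_force: 59.6
650 edge z 0.07428490034250367 y span [-0.0747302   0.07324766] lean -2.2237970360843686 c at edge -0.0028224761663713984 z0 0.030883814106830818
yaw err deg 0.18649754469440646 lean -2.23128752498814
block in side: c [-0.03422405  0.02739078] e [-0.11007079  0.10368931]
travel [ 0.27 -0.71 -7.57] turn -0.18 tilt 0.07 clock 8.2667
```

```bash
python3 -m jog '{"travel": [[0,0,0.4],[0,0,0.8],[0,0,1.2],[0,0,1.35],[0,0,1.35]], "turn": [0,0,0,0,0], "claw": [1.8,1.8,1.8,1.8,1.8]}';  python3 -m jog '{"travel": [[0,0,0.1],[0,0,0.2],[0,0,0.2]], "turn": [0,0,0], "claw": [1.8,1.8,1.8]}'
```

```text
clock: 8.68
ee_pos: [0.5319, -0.0805, 0.1113]
tool_rot: [-0.0, 0.638, 0.77, 0.0]
contact_force: [0.3, 0.4, -1.4]
width: 0.24
gripper_force: 59.5
clock: 8.93
ee_pos: [0.5327, -0.0805, 0.1109]
tool_rot: [0.001, 0.638, 0.77, 0.001]
contact_force: [-1.0, 2.1, 9.1]
width: 0.24
gripper_force: 60.0
```

Floor contact at TCP z about 0.111 (9 N). Releasing, then raising and checking.

```bash
python3 -m jog '{"travel": [[0,0,-0.2],[0,0,-0.2],[0,0,-0.2],[0,0,-0.2],[0,0,-0.2],[0,0,-2],[0,0,-4],[0,0,-7],[0,0,-10],[0,0,-14],[0,0,-14]], "turn": [0,0,0,0,0,0,0,0,0,0,0], "claw": [2.2,2.8,3.6,4.5,5,5,5,5,5,5,5]}'; python3 - <<'E'
from h import *
w=np.radians(10.9);nn=np.array([np.cos(w),np.sin(w)]);tt=np.array([-nn[1],nn[0]])
for n in('side','top'):
    p,d=bot.grab_frame(n);m=np.ones(d.shape,bool);Q=pts(n,d,m);r=Q[:,:2]-[.5242,-.0792];c=r@nn;e=r@tt
    k=(abs(c)<.04)&(abs(e)<.08)&(Q[:,2]>.09)&(Q[:,2]<.14);b=(abs(c)<.035)&(abs(e)<.105)&(Q[:,2]>.06)&(Q[:,2]<.078)
    print(n,k.sum(),'z',np.percentile(Q[k,2],[2,50,90,98]).round(4),'c',np.percentile(c[k],[2,50,98]).round(4),'e',np.percentile(e[k],[1,99]).round(4),'block top z',np.percentile(Q[b,2],[50,95]).round(4))
    cv2.imwrite(f'pics/{n}8.png',p)
s=cv2.imread('pics/side8.png')[100:310,280:460]
cv2.imwrite('pics/c8.png',cv2.resize(s,None,fx=2.8,fy=2.8,interpolation=cv2.INTER_CUBIC))
E
```

```text
clock: 9.85
ee_pos: [0.5349, -0.0814, 0.2569]
tool_rot: [0.006, 0.638, 0.77, 0.003]
contact_force: [0.7, -0.1, 0.2]
width: 0.582
gripper_force: 0.0
side 946 z [0.0905 0.1087 0.1178 0.1187] c [-0.0008  0.0026  0.0183] e [-0.0773  0.0722] block top z [0.0673 0.0757]
top 50 z [0.0941 0.1172 0.1206 0.1226] c [0.0028 0.0154 0.0238] e [-0.0737  0.0172] block top z [0.0672 0.0727]
```

View pics/c8.png

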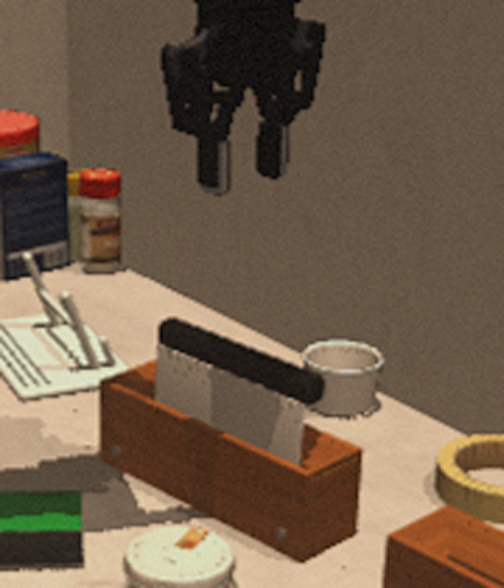

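The scraper stands upright in the long block. Its grip runs from (165,330) to (320,390) in the crop, with the bar top at 0.119–0.121 m against 0.120 m for fully home, and the gripper is clear above it.

```bash
python3 -c "
from bench import bot
print(bot.finish_job())"
```

```text
the job is handed in; nothing more can be done
None
```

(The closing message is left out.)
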